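Load the orbital shaker: each flask in the clamp of its size

ROBOT

A 7-joint arm with a two-finger parallel gripper is mounted at the origin on the work surface. World frame = base frame: x ahead of the robot, y to its left, z up, the work surface at z = 0. Lengths are in m, angles in rad, forces in N, time in s.
With the tool pointing down it reaches from about 0.35 to 0.9 m from the base axis. Payload 8.1 kg.
Tool frame: the origin (TCP) lies at the very end of the fingers, on their centre line; the grasp point (between the pads) lies 19 mm behind it (arm.grip_depth is the distance from the TCP to the grasp point, in m); x points along the fingers, z is the direction in which the jaws open and shut, and the axes are right-handed (so a half turn about x gives the same grasp; the last joint's range is limited). The gripper opens to 92 mm and grips with 3 to 60 N. Pads are 19 mm wide; open, the fingers measure 130 mm over their backs; the gripper's body (75 mm by 190 mm) begins 47 mm behind the grasp point.
Start: joints at [1.086, 0.434, 0.025, 1.573, -0.012, 1.134, -0.075], TCP at [0.233, -0.58, 0.227] pointing down, gripper open.
Joint ranges: [-2.62, 2.62], [-0.44, 2.09], [-1.27, 1.32], [0.08, 2.57], [-1.32, 4.46], [0.12, 2], [-2.74, 2.74]. Speed limits (rad/s): [2.22, 2.22, 3.01, 3.01, 3.14, 3.14, 3.14].

INTERFACE

Orientations are given as a rotation vector (axis times angle).
In Python, from cell import status, cams, arm gives the robot as it stands. The module is installed in compiled form; this text tells all that it offers.
- The arm moves only by the tool step_arm, never from a script. Its argument "rows" is a list of rows, each a list of 7 numbers: the gripper command: -1 is fully open, 1 is shut, values between are in proportion, then the shift along the tool's x, y, z as a fraction of full scale, then the turn, a rotation vector about the tool's x, y, z as a fraction of full scale. In form: [[grip, x, y, z, rx, ry, rz], ...]. A call has 1 to 12 rows; each row is the pose to reach, as a shift and turn from the pose commanded when the call began, along the tool's axes at that moment; what a row does not reach only later rows make up. Full scale, the value 1, is 80 cm for a shift and 60 degrees for a turn. A row lasts 1/12 s, in which the tool goes at most 41.7 mm and 7.16 degrees, less where a joint would pass 70% of its speed; a pose out of reach is approached as far as the arm can. A call with a number of a shift or a turn outside -1 to 1 is refused whole. A call with a gripper value outside its range is refused whole. The fingers move at their own pace and stop on an object; "newtons" is the grip in N (left out, the last holds). Time passes only in rows, so rows that repeat a pose let the fingers close. It gives the time, the measured TCP pose, the force and the opening at its end, in the units of the state.
- status.observe(): the state, without advancing time (a new reading comes with each control period).
- cams.get_image(name): name is "scene" or "top"; returns a dict with "pixels" (420x560x3 uint8, red, green, blue), "range_z" (420x560 float32, m along the optical axis (not along the pixel's ray), 0 where there is no reading), "camera_matrix" (3x3 intrinsics, pixels), "distortion" ([k1, k2, p1, p2, k3] as OpenCV has them; the pictures are not rectified), "eye" and "attitude" of the camera in the world. Camera axes: x right, y down, z forward; pixel columns grow to the right and rows downward; lengths in m; the calibration is good to about 2 mm. A picture is of the moment at which its call begins.
- arm.sign_off(): hands the job in, once; it reports no verdict.
The state is a dict: "clock": time; "joints": joint angles; "dq": joint speeds; "joint_efforts": joint torques, N m; "position": TCP position; "ee_rot": TCP orientation; "force": force on the tool from outside, world axes, zero at the start; "ft_torque": the same for the moment, N m; "width": opening from 0.0 (shut) to 1.0 (fully open).
Only numpy, scipy, OpenCV 4.12 (cv2) and the standard library are available. Lean on these libraries where they do the work, as an engineer would, in place of code of your own. Each camera call takes 0.05 s, during which the arm holds its last target.

TASK

Load the orbital shaker for the next extraction run: put each of the four capped flasks into the flask clamp on its platform that is made for its size, upright and fully down on the clamp's base plate. Keep the flasks from tipping over, and leave the wash bottle standing where it is.

Things in the scene. Friction and masses are not known exactly. Their poses are not given: they have to be found in the camera images.
- flask_25_center (a point): Centre (on the axis, half-way up) of the smallest of four conical flasks, milky white plastic, blue screw cap. Foot diameter 42 mm, bottom edge bevelled 4 mm; height 75 mm with cap. Tapers to a narrow neck. Cap, to grip: cylinder 26 mm in diameter, the top 22 mm (its middle 26.5 mm above this point). About 35 g. z: flask's axis, up; yaw does not matter.
- flask_50_center (a point): Centre (on the axis, half-way up) of the second smallest of four conical flasks, milky white plastic, blue screw cap. Foot diameter 53 mm, bottom edge bevelled 4 mm; height 92 mm with cap. Tapers to a narrow neck. Cap, to grip: cylinder 30 mm in diameter, the top 23 mm (its middle 34.5 mm above this point). About 65 g. z: flask's axis, up; yaw does not matter.
- flask_125_center (a point): Centre (on the axis, half-way up) of the second largest of four conical flasks, milky white plastic, blue screw cap. Foot diameter 66 mm, bottom edge bevelled 4 mm; height 115 mm with cap. Tapers to a narrow neck. Cap, to grip: cylinder 37 mm in diameter, the top 25 mm (its middle 45 mm above this point). About 140 g. z: flask's axis, up; yaw does not matter.
- flask_250_center (a point): Centre (on the axis, half-way up) of the largest of four conical flasks, milky white plastic, blue screw cap. Foot diameter 84 mm, bottom edge bevelled 4 mm; height 145 mm with cap. Tapers to a narrow neck. Cap, to grip: cylinder 46 mm in diameter, the top 27 mm (its middle 59 mm above this point). About 270 g. z: flask's axis, up; yaw does not matter.
- clamp_25: The smallest of four steel flask clamps on the shaker, for the flask of 42 mm foot: round base plate 3 mm thick (the flask stands on it), four upright arms on the diagonals of x and y, 50 mm across inside; from 12 mm up they flare out to 66 mm at the lips, 28 mm up, guiding the flask in. Rigid, smooth. Origin: centre of the plate's underside; z up.
- clamp_50: The second smallest of four steel flask clamps on the shaker, for the flask of 53 mm foot: round base plate 3 mm thick (the flask stands on it), four upright arms on the diagonals of x and y, 61 mm across inside; from 15 mm up they flare out to 77 mm at the lips, 31 mm up, guiding the flask in. Rigid, smooth. Origin: centre of the plate's underside; z up.
- clamp_125: The second largest of four steel flask clamps on the shaker, for the flask of 66 mm foot: round base plate 3 mm thick (the flask stands on it), four upright arms on the diagonals of x and y, 74 mm across inside; from 20 mm up they flare out to 90 mm at the lips, 36 mm up, guiding the flask in. Rigid, smooth. Origin: centre of the plate's underside; z up.
- clamp_250: The largest of four steel flask clamps on the shaker, for the flask of 84 mm foot: round base plate 3 mm thick (the flask stands on it), four upright arms on the diagonals of x and y, 92 mm across inside; from 28 mm up they flare out to 108 mm at the lips, 44 mm up, guiding the flask in. Rigid, smooth. Origin: centre of the plate's underside; z up.
- shaker: Orbital shaker, low white machine fixed to the bench: square aluminium platform 272 x 272 mm, top 78 mm above the bench, over a 250 mm square housing. Origin: under its centre, at bench height; x, y along the platform's edges, control panel on -x. One clamp at each corner of a 130 mm square about its centre; which clamp is where varies.
- wash_bottle_center (a point): Centre of a loose wash bottle standing on the bench, on its axis 83 mm up: white plastic, 68 mm diameter, red cap to 166 mm height, thin bent spout to 209 mm. Not part of the job. z is its axis, up.
Not all that is in view belongs to the job. Leave any red look-alike of the part that bears flask_50_center alone.

How it is judged:
By the outcome, as a careful person would: the job done as asked, in the order asked, and still so for the second after the job is handed in, with the robot touching nothing.
It also fails if it takes over 136 s, if anything falls off the work surface, if the arm or the gripper's body presses on something with over 40 N, if the wrist force passes 120 N, or if a joint passes its speed limit or range.

## Working session

There is one attempt and no reset: what is moved stays moved. The work goes in short steps, Python scripts to look and compute and a tool call to move; the robot and the scene stay as the last step left them, time stands still between calls to the robot, and variables do not carry over. Pictures are saved under pics/ and viewed, and the job is handed in when it is done.

Besides the shell and the picture viewer there is one more tool, called after "Request:" by a JSON object that holds its "fn" and its "kwargs". step_arm: Moves the arm, as the interface text tells. Its arguments: {"type":"object","properties":{"rows":{"type":"array","items":{"type":"array","items":{"type":"number"}}},"newtons":{"type":"number"}},"required":["rows"]}

```bash
mkdir -p pics; python3 - <<'E'
from cell import status,cams,arm
import cv2,numpy as np
print(status.observe()); print(arm.grip_depth)
for n in ("scene","top"):
    i=cams.get_image(n)
    cv2.imwrite(f"pics/{n}0.png",i["pixels"][:,:,::-1])
    np.savez(f"{n}0.npz",**i)
    print(n,i["camera_matrix"],i["distortion"],i["eye"],i["attitude"],(i["range_z"]>0).mean())
E
```

```text
{'clock': 0.0, 'joints': array([ 1.0864025 ,  0.43521362,  0.02497407,  1.57409833, -0.01158346,
        1.13400227, -0.07509443]), 'dq': array([-4.27887124e-04, -8.68551663e-04,  2.83033691e-06, -4.68221809e-04,
        1.47820400e-03, -6.61892578e-04, -3.02067398e-04]), 'joint_efforts': array([-3.92989050e-04, -6.67844439e+01,  9.84907262e-01, -3.14464831e+01,
       -6.06173929e-02,  4.26766207e-02,  1.64633962e-04]), 'position': array([ 0.23261526, -0.57954519,  0.22595034]), 'ee_rot': array([ 0.92437539,  1.36737516, -0.92314236]), 'force': array([0.36043941, 0.28872642, 0.05529223]), 'ft_torque': array([ 0.03984521, -0.00174034,  0.03271119]), 'width': 1.0025533091251873}
0.0188
scene [[403.23183867   0.         278.57838357]
 [  0.         403.23183867 208.84556887]
 [  0.           0.           1.        ]] [0.02152247 0.         0.         0.         0.        ] [ 0.97029289 -0.59613978  0.57297505] [-2.08396372 -0.57565353  0.30735259] 0.9959523809523809
top [[439.7985024    0.         267.01058662]
 [  0.         439.7985024  217.40570814]
 [  0.           0.           1.        ]] [-0.11203889  0.          0.          0.          0.        ] [0.50664088 0.05880252 1.0457717 ] [-2.19415293  2.21516059 -0.05352392] 0.9961522108843538
```

View pics/scene0.png

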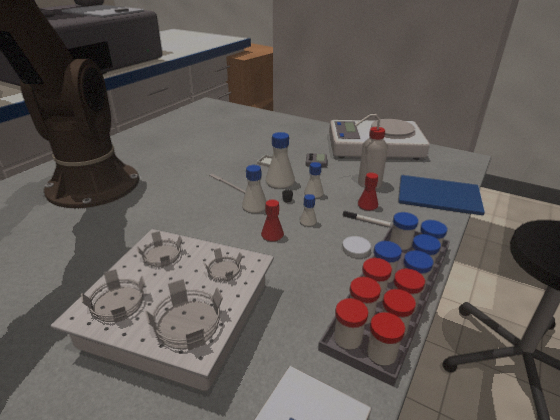

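View pics/top0.png

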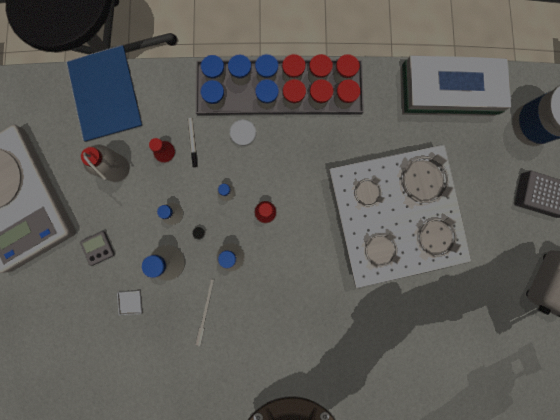

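```bash
cat > h.py <<'E'
import numpy as np,cv2
from scipy.spatial.transform import Rotation as R
def load(n): return dict(np.load(n))
def rays(i,uv):
    p=cv2.undistortPoints(np.asarray(uv,float).reshape(-1,1,2),i["camera_matrix"],i["distortion"]).reshape(-1,2)
    d=np.c_[p,np.ones(len(p))]
    return d@R.from_rotvec(i["attitude"]).as_matrix().T
def onplane(i,uv,z):
    d=rays(i,uv); return i["eye"]+d*((z-i["eye"][2])/d[:,2])[:,None]
def cloud(i):
    h,w=i["range_z"].shape
    u,v=np.meshgrid(np.arange(w),np.arange(h))
    d=rays(i,np.c_[u.ravel(),v.ravel()])
    return (i["eye"]+d*i["range_z"].reshape(-1,1)).reshape(h,w,3)
def blue(i):
    h=cv2.cvtColor(i["pixels"],cv2.COLOR_RGB2HSV)
    return ((h[...,0]>100)&(h[...,0]<130)&(h[...,1]>120)&(h[...,2]>50)).astype(np.uint8)
def circ(xy):
    A=np.c_[2*xy,np.ones(len(xy))];s=np.linalg.lstsq(A,(xy**2).sum(1),rcond=None)[0]
    return s[:2],np.sqrt(s[2]+s[:2]@s[:2])
E
python3 - <<'E'
from h import *
for n in ("top","scene"):
    i=load(n+"0.npz"); c=cloud(i); m=blue(i)
    k,l,st,ce=cv2.connectedComponentsWithStats(m)
    print(n)
    for j in range(1,k):
        if st[j,4]<25: continue
        P=c[l==j]; z=np.percentile(P[:,2],90)
        t=(l==j)&(c[...,2]>z-.006)
        v,u=np.nonzero(t); q=onplane(i,np.c_[u,v],np.median(c[t][:,2]))
        print(ce[j].round(0),st[j,4],"z",z.round(4),"topmed",np.median(c[t],axis=0).round(4),"planecent",((q.min(0)+q.max(0))/2).round(4)[:2],"size",np.ptp(q,axis=0).round(3)[:2])
i=load("top0.npz");c=cloud(i)
g=c[300:330,300:330]; print("bench z",np.median(g[...,2]),g[...,2].std())
m=(abs(c[...,2]-.078)<.008)&(c[...,1]<-.05)&(c[...,1]>-.6)&(c[...,0]<.75)&(c[...,0]>.2)
m=m.astype(np.uint8)
k,l,st,ce=cv2.connectedComponentsWithStats(m); j=1+st[1:,4].argmax(); print(st[j])
v,u=np.nonzero(l==j);q=onplane(i,np.c_[u,v],.078)[:,:2]
print(cv2.minAreaRect(q.astype(np.float32)*1000))
# clamp bits above platform
cv2.imwrite("pics/up.png",cv2.resize(i["pixels"][130:300,310:490,::-1],None,fx=4,fy=4,interpolation=cv2.INTER_CUBIC)[:600,:720])
E
```

```text
top
[104.  93.] 4759 z 0.0145 topmed [0.8544 0.4454 0.0121] planecent [0.8573 0.4456] size [0.234 0.189]
[212.  66.] 400 z 0.0784 topmed [0.8922 0.1727 0.0763] planecent [0.8927 0.1727] size [0.05 0.05]
[239.  66.] 403 z 0.0786 topmed [0.891  0.1113 0.0762] planecent [0.8919 0.1112] size [0.05 0.05]
[266.  65.] 399 z 0.0785 topmed [0.8914 0.0498 0.0763] planecent [0.8912 0.0488] size [0.05  0.048]
[212.  91.] 410 z 0.0783 topmed [0.8326 0.1724 0.0763] planecent [0.8328 0.1724] size [0.051 0.05 ]
[266.  91.] 406 z 0.0786 topmed [0.8325 0.0503 0.0763] planecent [0.8325 0.0494] size [0.049 0.047]
[224. 189.] 102 z 0.0775 topmed [0.6099 0.1458 0.0753] planecent [0.61   0.1468] size [0.022 0.024]
[164. 211.] 151 z 0.0947 topmed [0.5614 0.2761 0.092 ] planecent [0.5605 0.2757] size [0.028 0.026]
[ 44. 233.] 48 z 0.0676 topmed [0.5156 0.5595 0.0656] planecent [0.5156 0.5605] size [0.018 0.022]
[  9. 254.] 46 z 0.0681 topmed [0.4675 0.6492 0.0658] planecent [0.4675 0.6494] size [0.019 0.023]
[227. 259.] 231 z 0.1179 topmed [0.4574 0.1368 0.1155] planecent [0.4574 0.1367] size [0.034 0.034]
[
[... 389 characters left out ...]
 [0.036 0.038]
[440. 194.] 2093 z 0.0142 topmed [0.8678 0.439  0.0129] planecent [0.8638 0.4444] size [0.23  0.189]
[309. 200.] 85 z 0.0765 topmed [0.6166 0.1449 0.0757] planecent [0.6152 0.1448] size [0.025 0.026]
[405. 220.] 321 z 0.0778 topmed [0.8385 0.1684 0.0767] planecent [0.8379 0.1691] size [0.05  0.055]
[426. 245.] 1195 z 0.078 topmed [0.8981 0.1003 0.0768] planecent [0.8974 0.1084] size [0.051 0.177]
[388. 250.] 386 z 0.0779 topmed [0.8383 0.0475 0.0768] planecent [0.8377 0.0476] size [0.051 0.055]
bench z 0.0007951029684936106 0.0017665128995440057
[  329   145   142   143 10280]
((548.9235229492188, -247.8025360107422), (272.9403381347656, 274.3594055175781), 11.649079322814941)
```

View pics/up.png

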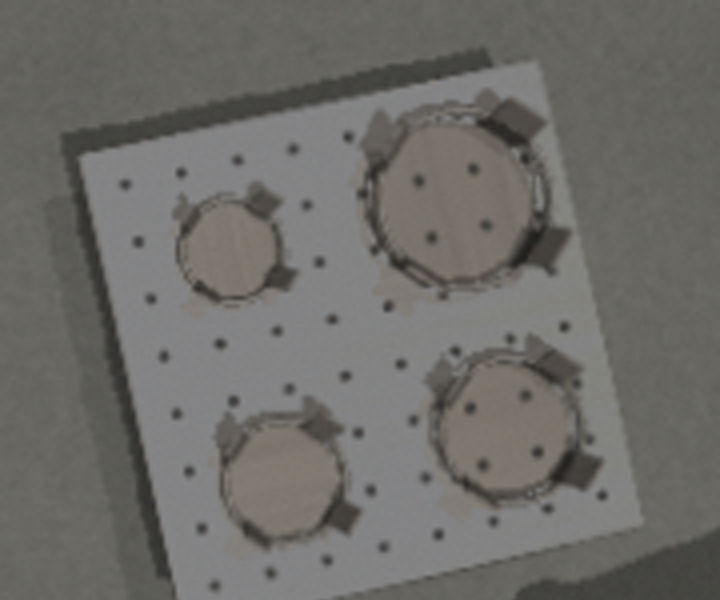

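```bash
python3 - <<'E'
from h import *
for n in ("top","scene"):
    i=load(n+"0.npz"); c=cloud(i)
    m=((abs(c[...,2]-.08)<.012)&(c[...,1]<-.05)&(c[...,1]>-.5)&(c[...,0]<.78)&(c[...,0]>.3)).astype(np.uint8)
    m=cv2.morphologyEx(m,cv2.MORPH_OPEN,np.ones((3,3)))
    k,l,st,ce=cv2.connectedComponentsWithStats(m); j=1+st[1:,4].argmax()
    v,u=np.nonzero(l==j);q=onplane(i,np.c_[u,v],.078)[:,:2]
    (cx,cy),s,a=cv2.minAreaRect(q.astype(np.float32)*1000); print(n,cx,cy,s,a, "zmed",np.median(c[l==j][:,2]))
    a=np.radians(a); Q=np.array([[np.cos(a),-np.sin(a)],[np.sin(a),np.cos(a)]])
    lab=cv2.cvtColor(i["pixels"],cv2.COLOR_RGB2LAB).astype(float)
    d=lab[...,2]-lab[...,1]
    for sx in(1,-1):
        for sy in (1,-1):
            p=np.array([cx,cy])+Q@np.array([65*sx,65*sy])
            # pinkish disc mask near p
            C=onplane(i,np.c_[np.meshgrid(np.arange(560),np.arange(420))[0].ravel(),np.meshgrid(np.arange(560),np.arange(420))[1].ravel()],.081)[:,:2].reshape(420,560,2)*1000
            near=np.linalg.norm(C-p,axis=2)<58
            w=near&(lab[...,1]-128+lab[...,2]-128>6)
            w=cv2.morphologyEx(w.astype(np.uint8),cv2.MORPH_OPEN,np.ones((3,3)))
            kk,ll,ss,cc=cv2.connectedComponentsWithStats(w)
            jj=1+ss[1:,4].argmax() if kk>1 else 0
            pts=C[ll==jj]; (ccx,ccy),r=cv2.minEnclosingCircle(pts.astype(np.float32))
            print(sx,sy,p.round(1),"disc",pts.mean(0).round(1),"eqR",np.sqrt(cv2.contourArea(cv2.convexHull(pts.astype(np.float32)))/np.pi).round(1),round(r,1))
E
```

```text
top 548.72021484375 -247.80453491210938 (272.9541931152344, 274.1529846191406) 11.7500638961792 zmed 0.0790505727626285
1 1 [ 599.1 -170.9] disc [567.1  20.5] eqR 656.8 841.6
1 -1 [ 625.6 -298.2] disc [567.1  20.5] eqR 656.8 841.6
-1 1 [ 471.8 -197.4] disc [ 460.2 -211.4] eqR 2.5 3.2
-1 -1 [ 498.3 -324.7] disc [567.1  20.5] eqR 656.8 841.6
scene 553.948974609375 -247.38168334960938 (274.2853698730469, 275.53619384765625) 11.648529052734375 zmed 0.07841438047736654
1 1 [ 604.5 -170.6] disc [ 596.2 -178.6] eqR 11.1 16.2
1 -1 [ 630.7 -297.9] disc [ 635.2 -273.5] eqR 25.5 33.5
-1 1 [ 477.2 -196.8] disc [ 472.  -192.8] eqR 22.8 27.3
-1 -1 [ 503.4 -324.2] disc [ 495.4 -321.5] eqR 31.0 35.5
```

```bash
python3 - <<'E'
from h import *
i=load("top0.npz")
for u,v in [(230,250),(455,200),(280,480),(505,427)]: print(onplane(i,[[310+u/4,130+v/4]],.081).round(4))
from cell import status
s=status.observe(); M=R.from_rotvec(s["ee_rot"]).as_matrix(); print(M.round(3))
E
```

```text
[[ 0.5991 -0.1724  0.081 ]]
[[ 0.6266 -0.3015  0.081 ]]
[[ 0.4714 -0.1981  0.081 ]]
[[ 0.499  -0.3271  0.081 ]]
[[-0.001  0.928  0.373]
 [ 0.001  0.373 -0.928]
 [-1.    -0.    -0.001]]
```

Request:
{"fn": "step_arm", "kwargs": {"rows": [[-1, 0, 0.02, -0.017, 0.03, 0, 0], [-1, 0, 0.05, -0.043, 0.06, 0, 0], [-1, 0, 0.085, -0.073, 0.1, 0, 0], [-1, 0, 0.12, -0.103, 0.15, 0, 0], [-1, 0, 0.16, -0.137, 0.2, 0, 0], [-1, 0, 0.2, -0.171, 0.25, 0, 0], [-1, 0, 0.24, -0.205, 0.3, 0, 0], [-1, 0, 0.28, -0.239, 0.34, 0, 0], [-1, 0, 0.32, -0.273, 0.365, 0, 0], [-1, 0, 0.35, -0.299, 0.365, 0, 0], [-1, 0, 0.375, -0.32, 0.365, 0, 0], [-1, 0, 0.389, -0.332, 0.365, 0, 0]], "newtons": 20}}

```text
clock: 1.1
position: [0.4241, -0.2139, 0.2267]
ee_rot: [1.207, 1.212, -1.206]
force: [-0.4, -0.5, -0.3]
width: 0.998
```

```bash
cat > st.py <<'E'
from cell import status
from h import *
s=status.observe(); print("t",s["clock"],"pos",s["position"].round(4),"w",round(float(s["width"]),3),"F",s["force"].round(2))
print(R.from_rotvec(s["ee_rot"]).as_matrix().round(3).tolist(), s["joints"].round(2))
E
python3 st.py
```

```text
t 1.1 pos [ 0.4241 -0.2139  0.2267] w 0.998 F [-0.4  -0.46 -0.34]
[[0.0, 1.0, 0.004], [0.001, 0.004, -1.0], [-1.0, 0.0, -0.001]] [ 0.45  0.2  -0.12  1.92  0.03  1.03 -1.24]
```

Request:
{"fn": "step_arm", "kwargs": {"rows": [[-0.1, 0, 0.01, -0.02, 0, 0, 0], [-0.1, 0, 0.03, -0.06, 0, 0, 0], [-0.1, 0, 0.055, -0.105, 0, 0, 0], [-0.1, 0, 0.08, -0.155, 0, 0, 0], [-0.1, 0, 0.105, -0.205, 0, 0, 0], [-0.1, 0.01, 0.132, -0.255, 0, 0, 0], [-0.1, 0.03, 0.16, -0.31, 0, 0, 0], [-0.1, 0.05, 0.19, -0.365, 0, 0, 0], [-0.1, 0.07, 0.21, -0.41, 0, 0, 0], [-0.1, 0.09, 0.225, -0.435, 0, 0, 0], [-0.1, 0.105, 0.233, -0.447, 0, 0, 0], [-0.1, 0.1125, 0.234, -0.45, 0, 0, 0]]}}

```text
clock: 2.1
position: [0.6097, 0.1488, 0.1331]
ee_rot: [1.205, 1.216, -1.206]
force: [-1.0, 0.9, 0.2]
width: 0.547
```

```bash
python3 st.py; cat > shot.py <<'E'
import sys
from cell import cams
from h import *
t=sys.argv[1]
for n in ("scene","top"):
    i=cams.get_image(n); cv2.imwrite(f"pics/{n}{t}.png",i["pixels"][:,:,::-1]); np.savez(f"{n}{t}.npz",**i)
E
python3 shot.py 1
python3 - <<'E'
from h import *
a=load("scene1.npz")["pixels"][80:280,180:440,::-1];b=load("top1.npz")["pixels"][120:320,120:380,::-1]
cv2.imwrite("pics/c1.png",cv2.resize(np.hstack([a,b])[:, :],(800,308)))
E
```

```text
t 2.1 pos [0.6097 0.1488 0.1331] w 0.547 F [-1.01  0.85  0.25]
[[-0.003, 1.0, 0.006], [0.003, 0.006, -1.0], [-1.0, -0.003, -0.003]] [-0.15  0.54 -0.25  1.66  0.15  0.97 -2.02]
```

View pics/c1.png

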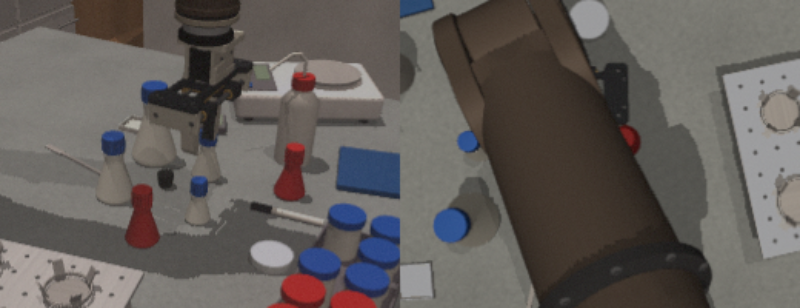

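```bash
python3 - <<'E'
from h import *
i=load("scene1.npz");c=cloud(i)
for lo,hi in((.13,.14),(.14,.15),(.15,.16),(.16,.17)):
    m=(c[...,2]>lo)&(c[...,2]<hi)&(abs(c[...,0]-.61)<.06)&(abs(c[...,1]-.149)<.09)
    P=c[m]; print(lo,len(P), P[:,0].min().round(4),P[:,0].max().round(4),P[:,1].min().round(4),P[:,1].max().round(4))
    h,e=np.histogram(P[:,1],bins=np.arange(.06,.25,.008)); print(h)
    for j in range(2):
        q=P[(P[:,1]<.149) if j==0 else (P[:,1]>.149)]
        if len(q): print(j,np.median(q,axis=0).round(4),np.percentile(q[:,0],[5,95]).round(4))
E
```

```text
0.13 32 0.6025 0.6226 0.116 0.1815
[ 0  0  0  0  0  0  1  9  0  0  0  0  0  0 20  2  0  0  0  0  0  0  0]
0 [0.6166 0.1194 0.1363] [0.6047 0.6222]
1 [0.6142 0.1755 0.1371] [0.6028 0.6214]
0.14 65 0.6003 0.6237 0.1064 0.188
[ 0  0  0  0  0  5 17  5  0  0  0  0  0  0 30  7  1  0  0  0  0  0  0]
0 [0.6137 0.1102 0.146 ] [0.6029 0.6231]
1 [0.6141 0.1763 0.145 ] [0.6029 0.6218]
0.15 93 0.6002 0.6229 0.1038 0.1916
[ 0  0  0  0  0 30 15  4  0  0  0  0  0  0 35  7  2  0  0  0  0  0  0]
0 [0.6153 0.1073 0.1554] [0.601  0.6226]
1 [0.6158 0.1762 0.1549] [0.601  0.6223]
0.16 73 0.6011 0.6232 0.1049 0.1901
[ 0  0  0  0  0 32 12  4  0  0  0  0  0  0 17  4  4  0  0  0  0  0  0]
0 [0.6157 0.1068 0.1651] [0.6018 0.6227]
1 [0.621  0.1773 0.1642] [0.613  0.6228]
```

```bash
python3 st.py
```

```text
t 2.2 pos [0.6087 0.1436 0.1343] w 0.552 F [-0.09  0.36  0.45]
[[-0.004, 1.0, 0.002], [-0.001, 0.002, -1.0], [-1.0, -0.004, 0.001]] [-0.15  0.54 -0.25  1.66  0.15  0.97 -2.02]
```

Request:
{"fn": "step_arm", "kwargs": {"rows": [[-0.1, 0.015, 0.005, -0.002, 0, 0, 0], [-0.1, 0.035, 0.005, -0.002, 0, 0, 0], [-0.1, 0.06, 0.005, -0.002, 0, 0, 0], [-0.1, 0.08, 0.005, -0.002, 0, 0, 0], [-0.1, 0.095, 0.005, -0.002, 0, 0, 0], [-0.1, 0.105, 0.005, -0.002, 0, 0, 0], [-0.1, 0.11, 0.005, -0.002, 0, 0, 0], [-0.1, 0.11, 0.005, -0.002, 0, 0, 0], [0.4, 0.11, 0.005, -0.002, 0, 0, 0], [1, 0.11, 0.005, -0.002, 0, 0, 0], [1, 0.11, 0.005, -0.002, 0, 0, 0], [1, 0.11, 0.005, -0.002, 0, 0, 0]], "newtons": 15}}

```text
clock: 3.2
position: [0.6145, 0.1441, 0.0494]
ee_rot: [1.21, 1.208, -1.209]
force: [-1.3, 0.4, 0.1]
width: 0.309
```

Request:
{"fn": "step_arm", "kwargs": {"rows": [[1, 0, 0, 0, 0, 0, 0], [1, 0, 0, 0, 0, 0, 0], [1, 0, 0, 0, 0, 0, 0]]}}

```text
clock: 3.45
position: [0.6144, 0.1441, 0.0491]
ee_rot: [1.21, 1.209, -1.209]
force: [0.5, 1.0, 2.1]
width: 0.287
```

```bash
python3 st.py
```

```text
t 3.45 pos [0.6144 0.1441 0.0491] w 0.287 F [0.48 1.02 2.08]
[[0.001, 1.0, -0.0], [0.0, -0.0, -1.0], [-1.0, 0.001, -0.0]] [-0.16  0.64 -0.23  1.72  0.19  0.8  -2.05]
```

Request:
{"fn": "step_arm", "kwargs": {"rows": [[1, -0.01, 0, 0, 0, 0, 0], [1, -0.03, 0, 0, 0, 0, 0], [1, -0.06, 0, 0, 0, 0, 0], [1, -0.09, 0, 0.005, 0, 0, 0], [1, -0.12, -0.002, 0.02, 0, 0, 0], [1, -0.145, -0.004, 0.045, 0, 0, 0], [1, -0.165, -0.006, 0.075, 0, 0, 0], [1, -0.175, -0.008, 0.11, 0, 0, 0], [1, -0.175, -0.009, 0.145, 0, 0, 0], [1, -0.175, -0.01, 0.18, 0, 0, 0], [1, -0.175, -0.011, 0.215, 0, 0, 0], [1, -0.175, -0.012, 0.25, 0, 0, 0]]}}

```text
clock: 4.45
position: [0.604, -0.0574, 0.1893]
ee_rot: [1.21, 1.209, -1.209]
force: [-0.1, 0.1, -0.5]
width: 0.282
```

Request:
{"fn": "step_arm", "kwargs": {"rows": [[1, 0, -0.001, 0.035, 0, 0, 0], [1, 0, -0.002, 0.07, 0, 0, 0], [1, 0, -0.003, 0.1, 0, 0, 0], [1, 0, -0.004, 0.125, 0, 0, 0], [1, 0, -0.004, 0.14, 0, 0, 0], [1, 0, -0.004, 0.145, 0, 0, 0], [1, 0, -0.004, 0.145, 0, 0, 0], [1, 0, -0.004, 0.145, 0, 0, 0]]}}

```text
clock: 5.12
position: [0.6013, -0.1705, 0.1888]
ee_rot: [1.209, 1.21, -1.208]
force: [0.7, 0.3, 0.1]
width: 0.285
```

```bash
python3 st.py; python3 shot.py 2
python3 - <<'E'
from h import *
a=load("scene2.npz")["pixels"][150:400,50:310,::-1];b=load("top2.npz")["pixels"][110:360,260:520,::-1]
cv2.imwrite("pics/c2.png",cv2.resize(np.hstack([a,b])[:, :],(800,385)))
E
```

```text
t 5.1167 pos [ 0.6013 -0.1705  0.1888] w 0.285 F [0.66 0.33 0.13]
[[0.0, 1.0, 0.001], [0.001, 0.001, -1.0], [-1.0, 0.0, -0.001]] [ 0.33  0.48 -0.2   1.61  0.1   1.07 -1.47]
```

View pics/c2.png

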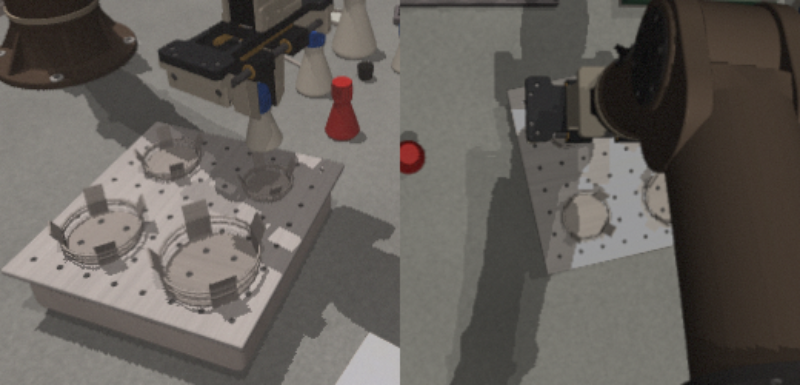

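```bash
python3 - <<'E'
from h import *
i=load("scene2.npz");c=cloud(i)
for lo,hi in((.142,.150),(.150,.16)):
    m=(c[...,2]>lo)&(c[...,2]<hi)&(np.hypot(c[...,0]-.604,c[...,1]+.17)<.035)
    P=c[m]; print(len(P),circ(P[:,:2]),np.percentile(P[:,:2],[3,97],axis=0).round(4).tolist())
E
```

```text
71 (array([ 0.59998347, -0.16574483]), np.float64(0.02045840545156161)) [[0.5934, -0.1867], [0.6211, -0.155]]
132 (array([ 0.6007232 , -0.16681271]), np.float64(0.0182181041412618)) [[0.5887, -0.1858], [0.6196, -0.1563]]
```

Request:
{"fn": "step_arm", "kwargs": {"rows": [[1, 0.005, 0.002, 0.003, 0, 0, 0], [1, 0.015, 0.002, 0.004, 0, 0, 0], [1, 0.025, 0.002, 0.004, 0, 0, 0], [1, 0.035, 0.002, 0.004, 0, 0, 0], [1, 0.045, 0.002, 0.004, 0, 0, 0], [1, 0.055, 0.002, 0.004, 0, 0, 0], [1, 0.064, 0.002, 0.004, 0, 0, 0], [1, 0.07, 0.002, 0.004, 0, 0, 0], [1, 0.073, 0.002, 0.004, 0, 0, 0], [1, 0.073, 0.002, 0.004, 0, 0, 0], [1, 0.073, 0.002, 0.004, 0, 0, 0]]}}

```text
clock: 6.13
position: [0.6029, -0.1753, 0.1304]
ee_rot: [1.21, 1.209, -1.209]
force: [-0.6, -0.1, -0.6]
width: 0.283
```

```bash
python3 st.py; python3 shot.py 3
python3 - <<'E'
from h import *
a=load("scene3.npz")["pixels"][150:310,130:330,::-1]
cv2.imwrite("pics/c3.png",cv2.resize(a,(700,560)))
E
```

```text
t 6.1333 pos [ 0.6029 -0.1753  0.1304] w 0.283 F [-0.58 -0.14 -0.59]
[[0.0, 1.0, -0.0], [-0.0, -0.0, -1.0], [-1.0, 0.0, 0.0]] [ 0.33  0.54 -0.19  1.66  0.12  0.95 -1.48]
```

View pics/c3.png

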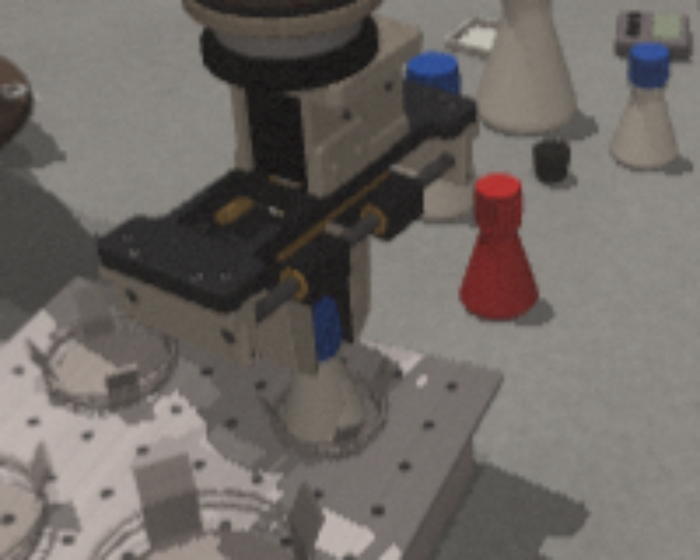

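Request:
{"fn": "step_arm", "kwargs": {"rows": [[1, 0.002, 0, 0, 0, 0, 0], [1, 0.002, 0, 0, 0, 0, 0], [0.3, 0.002, 0, 0, 0, 0, 0], [0, 0.002, 0, 0, 0, 0, 0], [-0.1, 0.002, 0, 0, 0, 0, 0], [-0.1, 0.002, 0, 0, 0, 0, 0], [-0.1, 0.002, 0, 0, 0, 0, 0], [-0.1, 0.002, 0, 0, 0, 0, 0]]}}

```text
clock: 6.9
position: [0.6027, -0.1754, 0.1286]
ee_rot: [1.21, 1.209, -1.21]
force: [0.1, 0.6, -1.2]
width: 0.546
```

```bash
python3 st.py
```

```text
t 6.9 pos [ 0.6027 -0.1754  0.1286] w 0.546 F [ 0.13  0.63 -1.22]
[[-0.0, 1.0, -0.001], [-0.0, -0.001, -1.0], [-1.0, -0.0, 0.0]] [ 0.33  0.54 -0.19  1.67  0.12  0.95 -1.48]
```

Request:
{"fn": "step_arm", "kwargs": {"rows": [[-0.1, -0.01, 0, 0, 0, 0, 0], [-0.1, -0.035, 0, 0, 0, 0, 0], [-0.1, -0.07, 0, 0, 0, 0, 0], [-0.1, -0.1, 0, -0.01, 0, 0, 0], [-0.1, -0.12, -0.003, -0.03, 0, 0, 0], [-0.1, -0.125, -0.008, -0.06, 0, 0, 0], [-0.1, -0.125, -0.013, -0.1, 0, 0, 0], [-0.1, -0.125, -0.018, -0.145, 0, 0, 0], [-0.1, -0.125, -0.023, -0.19, 0, 0, 0], [-0.1, -0.125, -0.028, -0.24, 0, 0, 0], [-0.1, -0.125, -0.033, -0.28, 0, 0, 0], [-0.1, -0.125, -0.036, -0.31, 0, 0, 0]]}}

```text
clock: 7.9
position: [0.5733, 0.0767, 0.2297]
ee_rot: [1.209, 1.211, -1.206]
force: [0.2, -0.3, 0.4]
width: 0.552
```

```bash
python3 st.py; python3 - <<'E'
from h import *
for n in("top0","scene0"):
    c=cloud(load(n+".npz")); m=(c[...,2]>.12)&(c[...,1]>.15)&(c[...,1]<.5)&(c[...,0]>.52)&(c[...,0]<.85)&(c[...,2]<.23)
    P=c[m]; print(n,len(P),P.min(0).round(3),P.max(0).round(3),np.median(P,axis=0).round(3)); q=P[P[:,2]>.18]; print(q.min(0).round(3),q.max(0).round(3))
E
```

```text
t 7.9 pos [0.5733 0.0767 0.2297] w 0.552 F [ 0.22 -0.32  0.4 ]
[[0.001, 1.0, 0.003], [0.001, 0.003, -1.0], [-1.0, 0.001, -0.001]] [-0.02  0.38 -0.28  1.67  0.11  1.11 -1.9 ]
top0 778 [0.622 0.376 0.12 ] [0.706 0.447 0.211] [0.666 0.402 0.147]
[0.622 0.376 0.18 ] [0.675 0.416 0.211]
scene0 488 [0.626 0.376 0.12 ] [0.708 0.436 0.209] [0.677 0.4   0.147]
[0.626 0.376 0.18 ] [0.678 0.418 0.209]
```

Request:
{"fn": "step_arm", "kwargs": {"rows": [[-0.1, 0, -0.002, -0.04, 0, 0, 0], [-0.1, 0, -0.004, -0.08, 0, 0, 0], [-0.1, 0, -0.006, -0.125, 0, 0, 0], [-0.1, 0, -0.009, -0.17, 0, 0, 0], [-0.1, 0, -0.011, -0.21, 0, 0, 0], [-0.1, 0.01, -0.0125, -0.24, 0, 0, 0], [-0.1, 0.03, -0.0125, -0.2525, 0, 0, 0], [-0.1, 0.055, -0.0125, -0.2525, 0, 0, 0], [-0.1, 0.08, -0.0125, -0.2525, 0, 0, 0], [-0.1, 0.1, -0.0125, -0.2525, 0, 0, 0], [-0.1, 0.11, -0.0125, -0.2525, 0, 0, 0], [-0.1, 0.11, -0.0125, -0.2525, 0, 0, 0]]}}

```text
clock: 8.9
position: [0.5633, 0.2741, 0.1393]
ee_rot: [1.207, 1.21, -1.212]
force: [-0.1, -0.0, 0.9]
width: 0.547
```

```bash
python3 st.py; python3 shot.py 4
python3 - <<'E'
from h import *
a=load("scene4.npz")["pixels"][80:280,120:400,::-1]
cv2.imwrite("pics/c4.png",cv2.resize(a,(784,560)))
E
```

```text
t 8.9 pos [0.5633 0.2741 0.1393] w 0.547 F [-0.08 -0.01  0.86]
[[-0.003, 1.0, -0.001], [-0.002, -0.001, -1.0], [-1.0, -0.003, 0.002]] [-0.33  0.54 -0.3   1.65  0.19  0.98 -2.27]
```

View pics/c4.png

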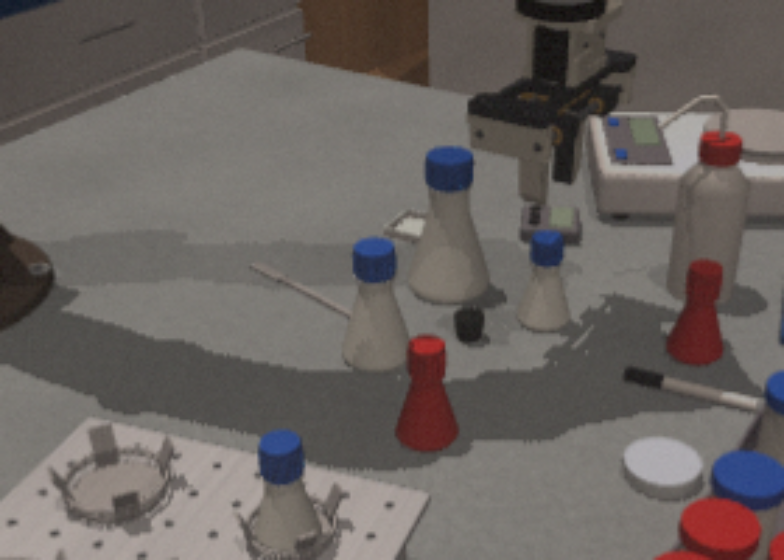

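Request:
{"fn": "step_arm", "kwargs": {"rows": [[-0.1, 0.015, 0, 0, 0, 0, 0], [-0.1, 0.035, 0, 0, 0, 0, 0], [-0.1, 0.055, 0, 0, 0, 0, 0], [-0.1, 0.075, 0, 0, 0, 0, 0], [-0.1, 0.088, 0, 0, 0, 0, 0], [-0.1, 0.096, 0, 0, 0, 0, 0], [-0.1, 0.096, 0, 0, 0, 0, 0], [0.4, 0.096, 0, 0, 0, 0, 0], [1, 0.096, 0, 0, 0, 0, 0], [1, 0.096, 0, 0, 0, 0, 0], [1, 0.096, 0, 0, 0, 0, 0], [1, 0.096, 0, 0, 0, 0, 0]]}}

```text
clock: 10.0
position: [0.5645, 0.2751, 0.0646]
ee_rot: [1.21, 1.209, -1.208]
force: [0.9, 1.6, 2.0]
width: 0.324
```

Request:
{"fn": "step_arm", "kwargs": {"rows": [[1, 0, 0, 0, 0, 0, 0], [1, 0, 0, 0, 0, 0, 0], [1, 0, 0, 0, 0, 0, 0]]}}

```text
clock: 10.25
position: [0.5646, 0.2751, 0.0645]
ee_rot: [1.21, 1.209, -1.208]
force: [-0.4, -0.2, 5.8]
width: 0.322
```

```bash
python3 st.py
```

```text
t 10.25 pos [0.5646 0.2751 0.0645] w 0.322 F [-0.38 -0.23  5.77]
[[0.001, 1.0, -0.0], [0.001, -0.0, -1.0], [-1.0, 0.001, -0.001]] [-0.35  0.62 -0.28  1.71  0.22  0.83 -2.3 ]
```

Request:
{"fn": "step_arm", "kwargs": {"rows": [[1, -0.01, 0, 0, 0, 0, 0], [1, -0.03, 0, 0, 0, 0, 0], [1, -0.065, 0, 0, 0, 0, 0], [1, -0.1, 0, 0.005, 0, 0, 0], [1, -0.135, -0.003, 0.02, 0, 0, 0], [1, -0.16, -0.008, 0.045, 0, 0, 0], [1, -0.178, -0.015, 0.08, 0, 0, 0], [1, -0.182, -0.022, 0.12, 0, 0, 0], [1, -0.182, -0.03, 0.16, 0, 0, 0], [1, -0.182, -0.038, 0.2, 0, 0, 0], [1, -0.182, -0.046, 0.24, 0, 0, 0], [1, -0.182, -0.053, 0.28, 0, 0, 0]]}}

```text
clock: 11.25
position: [0.5205, 0.0491, 0.2097]
ee_rot: [1.209, 1.209, -1.21]
force: [0.6, -1.1, -0.1]
width: 0.325
```

Request:
{"fn": "step_arm", "kwargs": {"rows": [[1, 0, -0.008, 0.04, 0, 0, 0], [1, 0, -0.016, 0.08, 0, 0, 0], [1, 0, -0.024, 0.12, 0, 0, 0], [1, 0, -0.032, 0.16, 0, 0, 0], [1, 0, -0.04, 0.2, 0, 0, 0], [1, 0, -0.047, 0.24, 0, 0, 0], [1, 0, -0.053, 0.275, 0, 0, 0], [1, 0, -0.057, 0.298, 0, 0, 0], [1, 0, -0.0595, 0.31, 0, 0, 0], [1, 0, -0.0595, 0.312, 0, 0, 0], [1, 0, -0.0595, 0.312, 0, 0, 0], [1, 0, -0.0595, 0.312, 0, 0, 0]]}}

```text
clock: 12.25
position: [0.4743, -0.1971, 0.2096]
ee_rot: [1.209, 1.21, -1.208]
force: [-0.8, -0.2, -1.2]
width: 0.329
```

```bash
python3 st.py; python3 shot.py 5
python3 - <<'E'
from h import *
i=load("scene5.npz");c=cloud(i)
for lo,hi in((.148,.155),(.155,.165)):
    m=(c[...,2]>lo)&(c[...,2]<hi)&(np.hypot(c[...,0]-.477,c[...,1]+.197)<.04)
    P=c[m]; print(len(P),circ(P[:,:2]))
cv2.imwrite("pics/c5.png",cv2.resize(i["pixels"][140:320,60:320,::-1],(780,540)))
E
```

```text
t 12.25 pos [ 0.4743 -0.1971  0.2096] w 0.329 F [-0.82 -0.18 -1.17]
[[-0.0, 1.0, 0.001], [0.001, 0.001, -1.0], [-1.0, -0.0, -0.001]] [ 0.43  0.28 -0.17  1.85  0.06  1.01 -1.34]
71 (array([ 0.47397259, -0.19359392]), np.float64(0.0254942929343723))
177 (array([ 0.47421256, -0.19378729]), np.float64(0.024023757735524797))
```

View pics/c5.png

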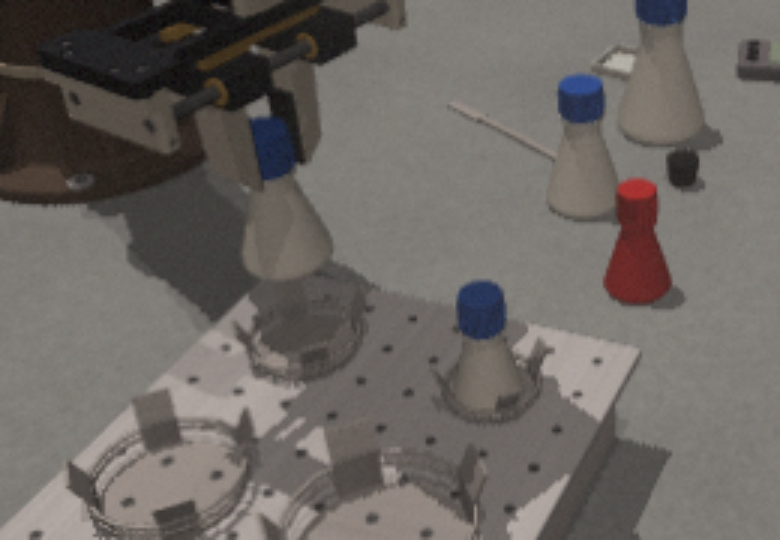

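Request:
{"fn": "step_arm", "kwargs": {"rows": [[1, 0.005, 0.002, 0.004, 0, 0, 0], [1, 0.015, 0.0025, 0.004, 0, 0, 0], [1, 0.027, 0.0025, 0.004, 0, 0, 0], [1, 0.039, 0.0025, 0.004, 0, 0, 0], [1, 0.051, 0.0025, 0.004, 0, 0, 0], [1, 0.062, 0.0025, 0.004, 0, 0, 0], [1, 0.071, 0.0025, 0.004, 0, 0, 0], [1, 0.077, 0.0025, 0.004, 0, 0, 0], [1, 0.08, 0.0025, 0.004, 0, 0, 0], [1, 0.081, 0.0025, 0.004, 0, 0, 0], [1, 0.082, 0.0025, 0.004, 0, 0, 0], [1, 0.082, 0.0025, 0.004, 0, 0, 0]]}}

```text
clock: 13.35
position: [0.4768, -0.201, 0.145]
ee_rot: [1.21, 1.209, -1.207]
force: [-2.0, 4.8, 9.7]
width: 0.322
```

```bash
python3 st.py; python3 shot.py 6
python3 - <<'E'
from h import *
i=load("scene6.npz")
cv2.imwrite("pics/c6.png",cv2.resize(i["pixels"][140:320,60:320,::-1],(780,540)))
E
```

```text
t 13.35 pos [ 0.4768 -0.201   0.145 ] w 0.322 F [-2.03  4.79  9.69]
[[0.002, 1.0, 0.0], [0.001, 0.0, -1.0], [-1.0, 0.002, -0.001]] [ 0.43  0.36 -0.17  1.92  0.08  0.86 -1.35]
```

View pics/c6.png

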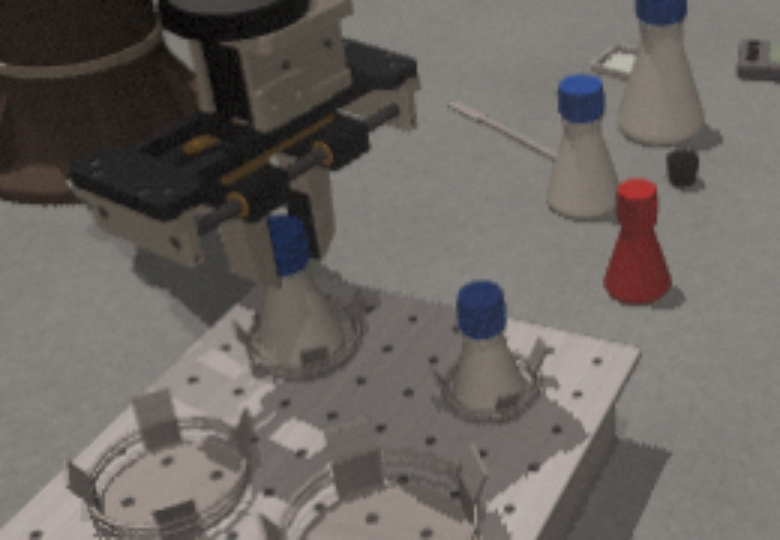

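Request:
{"fn": "step_arm", "kwargs": {"rows": [[1, 0, -0.001, -0.003, 0, 0, 0], [1, 0, -0.001, -0.003, 0, 0, 0], [0.3, 0, -0.001, -0.003, 0, 0, 0], [0, 0, -0.001, -0.003, 0, 0, 0], [-0.1, 0, -0.001, -0.003, 0, 0, 0], [-0.1, 0, -0.001, -0.003, 0, 0, 0], [-0.1, 0, -0.001, -0.003, 0, 0, 0], [-0.1, -0.01, -0.001, -0.003, 0, 0, 0], [-0.1, -0.04, -0.001, -0.003, 0, 0, 0], [-0.1, -0.08, -0.001, -0.003, 0, 0, 0], [-0.1, -0.11, -0.001, -0.003, 0, 0, 0], [-0.1, -0.11, -0.001, -0.003, 0, 0, 0]]}}

```text
clock: 14.45
position: [0.4777, -0.2003, 0.2374]
ee_rot: [1.211, 1.201, -1.205]
force: [0.6, 0.3, -0.1]
width: 0.551
```

```bash
python3 st.py; python3 shot.py 7
python3 - <<'E'
from h import *
i=load("scene7.npz")
cv2.imwrite("pics/c7.png",cv2.resize(i["pixels"][140:320,60:320,::-1],(780,540)))
c=cloud(i);m=blue(i)
k,l,st,ce=cv2.connectedComponentsWithStats(m)
for j in range(1,k):
    P=c[l==j]
    if st[j,4]>25 and P[:,1].mean()<.3: 
        z=np.percentile(P[:,2],90);q=P[P[:,2]>z-.004];print(ce[j].round(),z.round(4),((q.min(0)+q.max(0))/2).round(4))
E
```

```text
t 14.45 pos [ 0.4777 -0.2003  0.2374] w 0.551 F [ 0.56  0.31 -0.07]
[[0.008, 1.0, -0.001], [-0.003, -0.001, -1.0], [-1.0, 0.008, 0.003]] [ 0.43  0.26 -0.17  1.81  0.05  1.07 -1.33]
[280. 138.] 0.1463 [ 0.7006 -0.144   0.3579]
[253. 171.] 0.1166 [0.4622 0.1374 0.1153]
[153. 221.] 0.1739 [ 0.717  -0.3913  0.3715]
[406. 220.] 0.078 [ 0.8917 -0.1993  0.3235]
[426. 245.] 0.0779 [ 0.9211 -0.1989  0.3235]
[219. 241.] 0.1572 [ 0.6032 -0.1736  0.1561]
[388. 250.] 0.0778 [ 0.8913 -0.2609  0.3235]
```

View pics/c7.png

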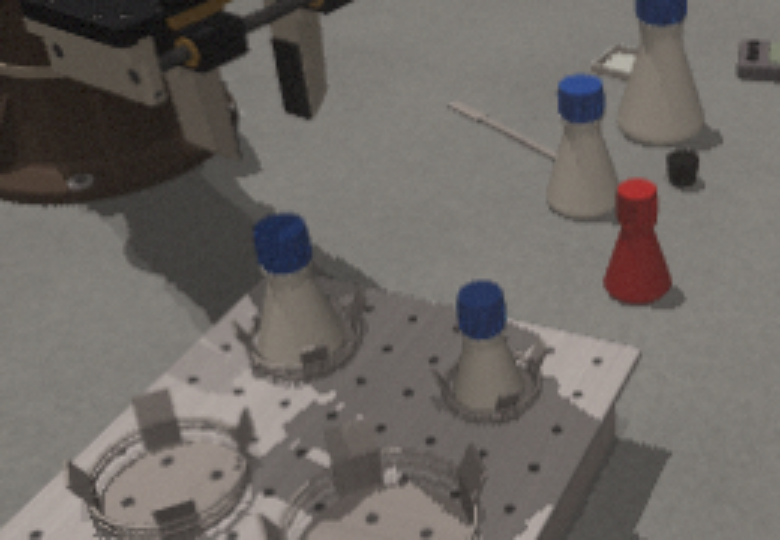

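```bash
python3 - <<'E'
from h import *
i=load("scene7.npz")
def proj(p): 
    r=R.from_rotvec(i["attitude"]).inv(); t=r.apply(np.atleast_2d(p)-i["eye"])
    return cv2.projectPoints(t,np.zeros(3),np.zeros(3),i["camera_matrix"],i["distortion"])[0].reshape(-1,2)
for p,h in(([.477,-.197],.092),([.6045,-.171],.075)):
    print([((q-[60,140])*3).round(0).tolist() for q in proj([[*p,.081],[*p,.081+h-.011],[*p,.081+h]])])
c=cloud(i)
for n,p,h in(("50",(.477,-.197),.092),("25",(.6045,-.171),.075)):
    z0=.081
    for a,b in((.012,.03),(.03,.045),(.045,.06),(h-.018,h-.003)):
        m=(c[...,2]>z0+a)&(c[...,2]<z0+b)&(np.hypot(c[...,0]-p[0],c[...,1]-p[1])<.033)
        P=c[m]; print(n,a,len(P),[x.round(4) for x in circ(P[:,:2])], np.percentile(P[:,1],[3,97]).round(4))
E
```

```text
[[305.0, 346.0], [284.0, 240.0], [281.0, 225.0]]
[[492.0, 392.0], [484.0, 308.0], [483.0, 292.0]]
50 0.012 284 [array([ 0.4766, -0.1987]), np.float64(0.0227)] [-0.2249 -0.1797]
50 0.03 187 [array([ 0.4764, -0.1982]), np.float64(0.0164)] [-0.216  -0.1847]
50 0.045 124 [array([ 0.4762, -0.1983]), np.float64(0.0125)] [-0.2119 -0.1897]
50 0.074 132 [array([ 0.4754, -0.1977]), np.float64(0.0145)] [-0.2128 -0.1872]
25 0.012 283 [array([ 0.6066, -0.1694]), np.float64(0.0211)] [-0.1968 -0.1438]
25 0.03 127 [array([ 0.6028, -0.1728]), np.float64(0.0116)] [-0.1856 -0.1659]
25 0.045 87 [array([ 0.602 , -0.1719]), np.float64(0.0124)] [-0.185  -0.1641]
25 0.056999999999999995 115 [array([ 0.6018, -0.172 ]), np.float64(0.0128)] [-0.1854 -0.1659]
```

Request:
{"fn": "step_arm", "kwargs": {"rows": [[-0.4, 0, 0, -0.01, 0, 0, 0], [-0.4, 0, -0.003, -0.035, 0, 0, 0], [-0.4, 0, -0.006, -0.075, 0, 0, 0], [-0.4, 0, -0.009, -0.12, 0, 0, 0], [-0.4, 0, -0.012, -0.17, 0, 0, 0], [-0.4, 0, -0.015, -0.22, 0, 0, 0], [-0.4, 0, -0.017, -0.27, 0, 0, 0], [-0.4, 0, -0.019, -0.32, 0, 0, 0], [-0.4, 0.01, -0.021, -0.365, 0, 0, 0], [-0.4, 0.03, -0.021, -0.4, 0, 0, 0], [-0.4, 0.055, -0.021, -0.415, 0, 0, 0], [-0.4, 0.07, -0.021, -0.419, 0, 0, 0]]}}

```text
clock: 15.55
position: [0.4563, 0.1391, 0.1736]
ee_rot: [1.205, 1.214, -1.208]
force: [0.2, -0.7, -0.1]
width: 0.697
```

Request:
{"fn": "step_arm", "kwargs": {"rows": [[-0.4, 0.015, 0, 0, 0, 0, 0], [-0.4, 0.02, 0, 0, 0, 0, 0]]}}

```text
clock: 15.72
position: [0.4562, 0.1359, 0.1573]
ee_rot: [1.205, 1.212, -1.212]
force: [-1.3, -0.3, 0.3]
width: 0.7
```

```bash
python3 st.py
```

```text
t 15.7167 pos [0.4562 0.1359 0.1573] w 0.7 F [-1.33 -0.28  0.33]
[[-0.005, 1.0, 0.001], [-0.001, 0.001, -1.0], [-1.0, -0.005, 0.001]] [-0.09  0.31 -0.38  1.99  0.14  0.88 -2.12]
```

Request:
{"fn": "step_arm", "kwargs": {"rows": [[-0.4, 0.015, 0.003, 0, 0, 0, 0], [-0.4, 0.035, 0.003, 0, 0, 0, 0], [-0.4, 0.055, 0.003, 0, 0, 0, 0], [-0.4, 0.072, 0.003, 0, 0, 0, 0], [-0.4, 0.083, 0.003, 0, 0, 0, 0], [-0.4, 0.088, 0.003, 0, 0, 0, 0], [-0.4, 0.088, 0.003, 0, 0, 0, 0], [0.2, 0.088, 0.003, 0, 0, 0, 0], [1, 0.088, 0.003, 0, 0, 0, 0], [1, 0.088, 0.003, 0, 0, 0, 0], [1, 0.088, 0.003, 0, 0, 0, 0], [1, 0.088, 0.003, 0, 0, 0, 0]], "newtons": 20}}

```text
clock: 16.72
position: [0.4612, 0.1357, 0.0899]
ee_rot: [1.21, 1.209, -1.209]
force: [-0.1, -0.1, -1.1]
width: 0.399
```

Request:
{"fn": "step_arm", "kwargs": {"rows": [[1, 0, 0, 0, 0, 0, 0], [1, 0, 0, 0, 0, 0, 0], [1, 0, 0, 0, 0, 0, 0]]}}

```text
clock: 16.97
position: [0.4612, 0.1358, 0.0898]
ee_rot: [1.21, 1.209, -1.209]
force: [0.2, 0.2, 3.1]
width: 0.405
```

```bash
python3 st.py
```

```text
t 16.9667 pos [0.4612 0.1358 0.0898] w 0.405 F [0.24 0.19 3.13]
[[0.001, 1.0, -0.0], [0.0, -0.0, -1.0], [-1.0, 0.001, -0.0]] [-0.12  0.4  -0.35  2.05  0.21  0.72 -2.18]
```

Request:
{"fn": "step_arm", "kwargs": {"rows": [[1, -0.01, 0, 0, 0, 0, 0], [1, -0.03, 0, 0, 0, 0, 0], [1, -0.06, 0, 0, 0, 0, 0], [1, -0.095, 0, 0.005, 0, 0, 0], [1, -0.13, 0.001, 0.015, 0, 0, 0], [1, -0.165, 0.003, 0.035, 0, 0, 0], [1, -0.2, 0.006, 0.06, 0, 0, 0], [1, -0.23, 0.01, 0.09, 0, 0, 0], [1, -0.25, 0.013, 0.125, 0, 0, 0], [1, -0.26, 0.017, 0.165, 0, 0, 0], [1, -0.2625, 0.021, 0.205, 0, 0, 0], [1, -0.2625, 0.025, 0.245, 0, 0, 0]]}}

```text
clock: 17.97
position: [0.4806, -0.0619, 0.3009]
ee_rot: [1.21, 1.208, -1.208]
force: [1.3, 0.7, -1.4]
width: 0.397
```

Request:
{"fn": "step_arm", "kwargs": {"rows": [[1, 0, 0.003, 0.04, 0, 0, 0], [1, 0, 0.006, 0.08, 0, 0, 0], [1, 0, 0.009, 0.12, 0, 0, 0], [1, 0, 0.012, 0.16, 0, 0, 0], [1, 0, 0.015, 0.2, 0, 0, 0], [1, 0, 0.018, 0.24, 0, 0, 0], [1, 0, 0.021, 0.275, 0, 0, 0], [1, 0, 0.0235, 0.305, 0, 0, 0], [1, 0, 0.0245, 0.325, 0, 0, 0], [1, 0, 0.0245, 0.331, 0, 0, 0], [1, 0, 0.0245, 0.331, 0, 0, 0], [1, 0, 0.0245, 0.331, 0, 0, 0]]}}

```text
clock: 18.97
position: [0.5002, -0.324, 0.2995]
ee_rot: [1.21, 1.21, -1.209]
force: [0.3, 1.0, -0.9]
width: 0.398
```

```bash
python3 st.py
```

```text
t 18.9667 pos [ 0.5002 -0.324   0.2995] w 0.398 F [ 0.27  0.95 -0.95]
[[-0.0, 1.0, 0.0], [0.001, 0.0, -1.0], [-1.0, -0.0, -0.001]] [ 0.55  0.34 -0.09  1.53  0.03  1.27 -1.12]
```

Request:
{"fn": "step_arm", "kwargs": {"rows": [[1, 0.01, 0.001, 0, 0, 0, 0], [1, 0.03, 0.001, 0, 0, 0, 0], [1, 0.055, 0.001, 0, 0, 0, 0], [1, 0.075, 0.001, 0, 0, 0, 0], [1, 0.09, 0.001, 0, 0, 0, 0], [1, 0.1, 0.001, 0, 0, 0, 0], [1, 0.1, 0.001, 0, 0, 0, 0], [1, 0.1, 0.001, 0, 0, 0, 0]]}}

```text
clock: 19.63
position: [0.5012, -0.3244, 0.2196]
ee_rot: [1.209, 1.21, -1.209]
force: [0.3, -0.7, -0.7]
width: 0.403
```

```bash
python3 st.py; python3 shot.py 8
python3 - <<'E'
from h import *
i=load("scene8.npz");c=cloud(i);zb=.1295
for lo,hi in((.006,.015),(.015,.025)):
    m=(c[...,2]>zb+lo)&(c[...,2]<zb+hi)&(np.hypot(c[...,0]-.503,c[...,1]+.324)<.045)
    P=c[m]; print(len(P),circ(P[:,:2]))
cv2.imwrite("pics/c8.png",cv2.resize(i["pixels"][140:380,40:320,::-1],(700,600)))
E
```

```text
t 19.6333 pos [ 0.5012 -0.3244  0.2196] w 0.403 F [ 0.29 -0.69 -0.66]
[[-0.0, 1.0, 0.001], [0.0, 0.001, -1.0], [-1.0, -0.0, -0.0]] [ 0.55  0.4  -0.1   1.65  0.04  1.1  -1.12]
245 (array([ 0.50019186, -0.32025135]), np.float64(0.032737216940553544))
290 (array([ 0.50041313, -0.32062422]), np.float64(0.03027557494801245))
```

View pics/c8.png

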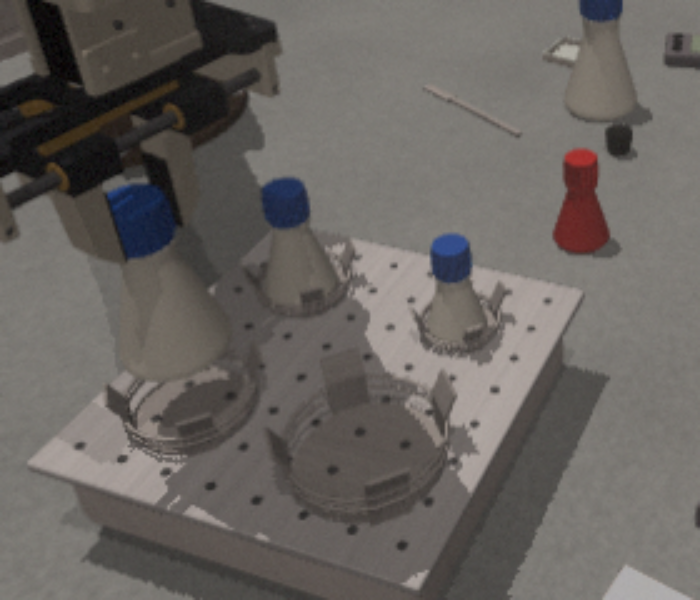

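Request:
{"fn": "step_arm", "kwargs": {"rows": [[1, 0.005, 0.001, 0.001, 0, 0, 0], [1, 0.015, 0.001, 0.001, 0, 0, 0], [1, 0.026, 0.001, 0.001, 0, 0, 0], [1, 0.037, 0.001, 0.001, 0, 0, 0], [1, 0.046, 0.001, 0.001, 0, 0, 0], [1, 0.053, 0.001, 0.001, 0, 0, 0], [1, 0.058, 0.001, 0.001, 0, 0, 0], [1, 0.061, 0.001, 0.001, 0, 0, 0], [1, 0.061, 0.001, 0.001, 0, 0, 0], [1, 0.061, 0.001, 0.001, 0, 0, 0]]}}

```text
clock: 20.57
position: [0.5021, -0.3261, 0.1708]
ee_rot: [1.209, 1.209, -1.209]
force: [-0.9, 0.3, -1.2]
width: 0.403
```

```bash
python3 st.py
```

```text
t 20.5667 pos [ 0.5021 -0.3261  0.1708] w 0.403 F [-0.89  0.32 -1.18]
[[0.0, 1.0, -0.0], [-0.0, -0.0, -1.0], [-1.0, 0.0, 0.0]] [ 0.56  0.45 -0.1   1.7   0.05  0.99 -1.13]
```

Request:
{"fn": "step_arm", "kwargs": {"rows": [[1, 0.001, 0, 0, 0, 0, 0], [1, 0.001, 0, 0, 0, 0, 0], [0.2, 0.001, 0, 0, 0, 0, 0], [-0.2, 0.001, 0, 0, 0, 0, 0], [-0.4, 0.001, 0, 0, 0, 0, 0], [-0.4, 0.001, 0, 0, 0, 0, 0], [-0.4, 0.001, 0, 0, 0, 0, 0], [-0.4, -0.01, 0, 0, 0, 0, 0], [-0.4, -0.04, 0, 0, 0, 0, 0], [-0.4, -0.08, 0, 0, 0, 0, 0], [-0.4, -0.11, 0, 0, 0, 0, 0], [-0.4, -0.12, 0, 0, 0, 0, 0]]}}

```text
clock: 21.57
position: [0.5034, -0.3269, 0.2715]
ee_rot: [1.21, 1.203, -1.207]
force: [0.6, -0.7, 1.5]
width: 0.699
```

```bash
python3 st.py; python3 shot.py 9
python3 - <<'E'
from h import *
i=load("scene9.npz")
cv2.imwrite("pics/c9.png",cv2.resize(i["pixels"][140:380,40:320,::-1],(700,600)))
E
```

```text
t 21.5667 pos [ 0.5034 -0.3269  0.2715] w 0.699 F [ 0.56 -0.75  1.49]
[[0.005, 1.0, -0.001], [-0.003, -0.001, -1.0], [-1.0, 0.005, 0.003]] [ 0.55  0.36 -0.09  1.57  0.04  1.2  -1.12]
```

View pics/c9.png

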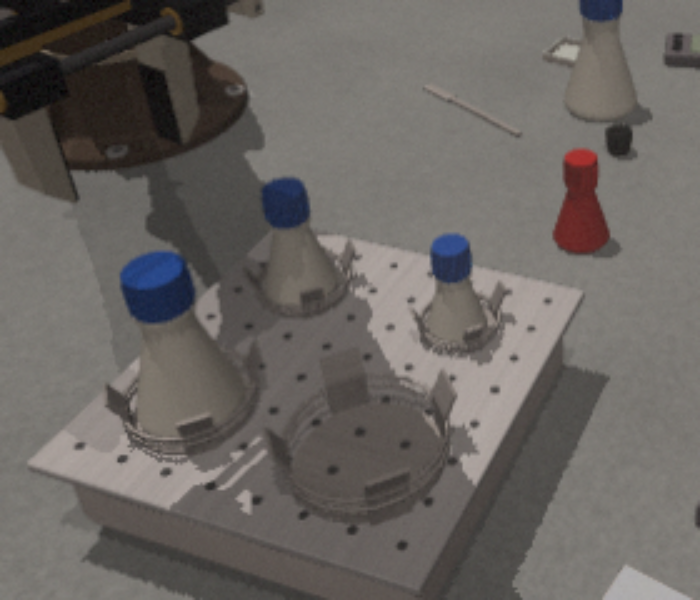

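Request:
{"fn": "step_arm", "kwargs": {"rows": [[-0.8, 0, 0, -0.01, 0, 0, 0], [-0.8, 0, -0.003, -0.035, 0, 0, 0], [-0.8, 0, -0.006, -0.07, 0, 0, 0], [-0.8, 0, -0.01, -0.11, 0, 0, 0], [-0.8, 0, -0.014, -0.155, 0, 0, 0], [-0.8, 0, -0.018, -0.2, 0, 0, 0], [-0.8, 0, -0.022, -0.245, 0, 0, 0], [-0.8, 0, -0.026, -0.29, 0, 0, 0], [-0.8, 0, -0.03, -0.335, 0, 0, 0], [-0.8, 0, -0.034, -0.38, 0, 0, 0], [-0.8, 0, -0.038, -0.425, 0, 0, 0], [-0.8, 0, -0.04, -0.46, 0, 0, 0]]}}

```text
clock: 22.67
position: [0.4679, 0.0453, 0.2653]
ee_rot: [1.207, 1.212, -1.21]
force: [0.5, 0.5, 0.2]
width: 0.898
```

Request:
{"fn": "step_arm", "kwargs": {"rows": [[-0.8, 0, -0.002, -0.04, 0, 0, 0], [-0.8, 0, -0.005, -0.08, 0, 0, 0], [-0.8, 0, -0.008, -0.12, 0, 0, 0], [-0.8, 0, -0.012, -0.16, 0, 0, 0], [-0.8, 0, -0.016, -0.2, 0, 0, 0], [-0.8, 0, -0.02, -0.24, 0, 0, 0], [-0.8, 0.01, -0.023, -0.275, 0, 0, 0], [-0.8, 0.03, -0.025, -0.298, 0, 0, 0], [-0.8, 0.055, -0.0256, -0.306, 0, 0, 0], [-0.8, 0.07, -0.0256, -0.306, 0, 0, 0], [-0.8, 0.075, -0.0256, -0.306, 0, 0, 0], [-0.8, 0.075, -0.0256, -0.306, 0, 0, 0]]}}

```text
clock: 23.67
position: [0.4481, 0.2859, 0.2046]
ee_rot: [1.205, 1.21, -1.213]
force: [0.5, -0.1, -0.0]
width: 0.898
```

```bash
python3 st.py
```

```text
t 23.6667 pos [0.4481 0.2859 0.2046] w 0.898 F [ 0.47 -0.06 -0.02]
[[-0.004, 1.0, 0.0], [-0.003, 0.0, -1.0], [-1.0, -0.004, 0.003]] [-0.33  0.35 -0.45  1.8   0.17  1.04 -2.41]
```

Request:
{"fn": "step_arm", "kwargs": {"rows": [[-0.8, 0.015, 0, 0, 0, 0, 0], [-0.8, 0.04, 0, 0, 0, 0, 0], [-0.8, 0.065, 0, 0, 0, 0, 0], [-0.8, 0.088, 0, 0, 0, 0, 0], [-0.8, 0.103, 0, 0, 0, 0, 0], [-0.8, 0.111, 0, 0, 0, 0, 0], [-0.8, 0.111, 0, 0, 0, 0, 0], [0, 0.111, 0, 0, 0, 0, 0], [1, 0.111, 0, 0, 0, 0, 0], [1, 0.111, 0, 0, 0, 0, 0], [1, 0.111, 0, 0, 0, 0, 0], [1, 0.111, 0, 0, 0, 0, 0]], "newtons": 30}}

```text
clock: 24.67
position: [0.45, 0.2869, 0.1185]
ee_rot: [1.21, 1.209, -1.209]
force: [-0.0, 0.3, 0.4]
width: 0.587
```

Request:
{"fn": "step_arm", "kwargs": {"rows": [[1, 0, 0, 0, 0, 0, 0], [1, 0, 0, 0, 0, 0, 0], [1, 0, 0, 0, 0, 0, 0]]}}

```text
clock: 24.92
position: [0.4499, 0.2872, 0.1182]
ee_rot: [1.21, 1.209, -1.209]
force: [0.1, 0.9, 2.1]
width: 0.495
```

```bash
python3 st.py
```

```text
t 24.9167 pos [0.4499 0.2872 0.1182] w 0.495 F [0.12 0.92 2.13]
[[0.001, 1.0, -0.0], [0.001, -0.0, -1.0], [-1.0, 0.001, -0.001]] [-0.35  0.45 -0.42  1.9   0.24  0.85 -2.47]
```

Request:
{"fn": "step_arm", "kwargs": {"rows": [[1, -0.008, 0, 0, 0, 0, 0], [1, -0.025, 0, 0, 0, 0, 0], [1, -0.05, 0, 0, 0, 0, 0], [1, -0.08, 0, 0, 0, 0, 0], [1, -0.115, 0, 0.005, 0, 0, 0], [1, -0.15, 0.004, 0.015, 0, 0, 0], [1, -0.18, 0.01, 0.035, 0, 0, 0], [1, -0.207, 0.018, 0.06, 0, 0, 0], [1, -0.225, 0.027, 0.09, 0, 0, 0], [1, -0.236, 0.037, 0.12, 0, 0, 0], [1, -0.24, 0.047, 0.155, 0, 0, 0], [1, -0.24, 0.058, 0.19, 0, 0, 0]]}}

```text
clock: 25.92
position: [0.496, 0.1337, 0.3111]
ee_rot: [1.21, 1.209, -1.208]
force: [1.1, 0.1, -2.8]
width: 0.497
```

Request:
{"fn": "step_arm", "kwargs": {"rows": [[1, 0, 0.011, 0.036, 0, 0, 0], [1, 0, 0.022, 0.072, 0, 0, 0], [1, 0, 0.033, 0.108, 0, 0, 0], [1, 0, 0.044, 0.144, 0, 0, 0], [1, 0, 0.055, 0.18, 0, 0, 0], [1, 0, 0.066, 0.216, 0, 0, 0], [1, 0, 0.077, 0.252, 0, 0, 0], [1, 0, 0.088, 0.288, 0, 0, 0], [1, 0, 0.099, 0.324, 0, 0, 0], [1, 0, 0.11, 0.36, 0, 0, 0], [1, 0, 0.12, 0.392, 0, 0, 0], [1, 0, 0.128, 0.418, 0, 0, 0]]}}

```text
clock: 26.92
position: [0.5977, -0.2024, 0.3095]
ee_rot: [1.21, 1.209, -1.212]
force: [-0.1, -0.0, -2.9]
width: 0.494
```

Request:
{"fn": "step_arm", "kwargs": {"rows": [[1, 0, 0.009, 0.03, 0, 0, 0], [1, 0, 0.018, 0.06, 0, 0, 0], [1, 0, 0.026, 0.086, 0, 0, 0], [1, 0, 0.032, 0.106, 0, 0, 0], [1, 0, 0.036, 0.119, 0, 0, 0], [1, 0, 0.0365, 0.125, 0, 0, 0], [1, 0, 0.0365, 0.125, 0, 0, 0], [1, 0, 0.0365, 0.125, 0, 0, 0]]}}

```text
clock: 27.58
position: [0.6273, -0.2986, 0.3098]
ee_rot: [1.21, 1.21, -1.209]
force: [-0.3, 1.6, -3.2]
width: 0.495
```

```bash
python3 st.py
```

```text
t 27.5833 pos [ 0.6273 -0.2986  0.3098] w 0.495 F [-0.34  1.63 -3.16]
[[-0.0, 1.0, 0.0], [0.001, 0.0, -1.0], [-1.0, -0.0, -0.001]] [ 0.46  0.52 -0.16  1.23  0.08  1.4  -1.26]
```

Request:
{"fn": "step_arm", "kwargs": {"rows": [[1, 0.01, 0.001, 0, 0, 0, 0], [1, 0.025, 0.001, 0.001, 0, 0, 0], [1, 0.042, 0.001, 0.001, 0, 0, 0], [1, 0.057, 0.001, 0.001, 0, 0, 0], [1, 0.067, 0.001, 0.001, 0, 0, 0], [1, 0.07, 0.001, 0.001, 0, 0, 0], [1, 0.07, 0.001, 0.001, 0, 0, 0]]}}

```text
clock: 28.17
position: [0.6277, -0.3002, 0.2528]
ee_rot: [1.209, 1.211, -1.21]
force: [-0.8, -0.5, -1.9]
width: 0.495
```

```bash
python3 st.py; python3 shot.py 10
python3 - <<'E'
from h import *
i=load("scene10.npz");c=cloud(i);zb=.136
for lo,hi in((.006,.015),(.015,.025)):
    m=(c[...,2]>zb+lo)&(c[...,2]<zb+hi)&(np.hypot(c[...,0]-.630,c[...,1]+.298)<.055)
    P=c[m]; print(len(P),circ(P[:,:2]))
cv2.imwrite("pics/c10.png",cv2.resize(i["pixels"][140:380,40:320,::-1],(700,600)))
E
```

```text
t 28.1667 pos [ 0.6277 -0.3002  0.2528] w 0.495 F [-0.81 -0.53 -1.88]
[[-0.002, 1.0, -0.0], [0.001, -0.0, -1.0], [-1.0, -0.002, -0.001]] [ 0.47  0.55 -0.16  1.32  0.09  1.28 -1.27]
297 (array([ 0.62679728, -0.29694563]), np.float64(0.041045407770148534))
422 (array([ 0.62666257, -0.29694248]), np.float64(0.03903998400409428))
```

View pics/c10.png

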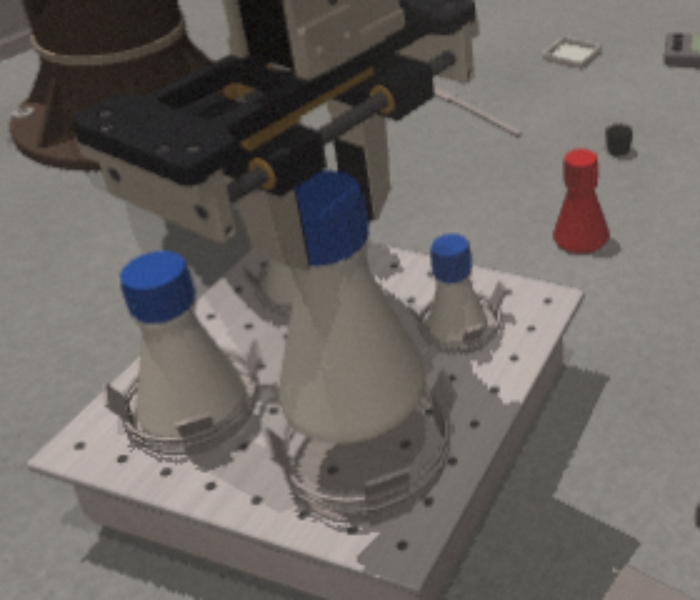

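Request:
{"fn": "step_arm", "kwargs": {"rows": [[1, 0.005, 0.0015, 0, 0, 0, 0], [1, 0.015, 0.0015, 0, 0, 0, 0], [1, 0.026, 0.0015, 0, 0, 0, 0], [1, 0.037, 0.0015, 0, 0, 0, 0], [1, 0.047, 0.0015, 0, 0, 0, 0], [1, 0.055, 0.0015, 0, 0, 0, 0], [1, 0.061, 0.0015, 0, 0, 0, 0], [1, 0.065, 0.0015, 0, 0, 0, 0], [1, 0.067, 0.0015, 0, 0, 0, 0], [1, 0.067, 0.0015, 0, 0, 0, 0], [1, 0.067, 0.0015, 0, 0, 0, 0]]}}

```text
clock: 29.18
position: [0.6296, -0.3006, 0.2006]
ee_rot: [1.21, 1.208, -1.209]
force: [0.1, 0.6, -2.1]
width: 0.494
```

```bash
python3 st.py
```

```text
t 29.1833 pos [ 0.6296 -0.3006  0.2006] w 0.494 F [ 0.14  0.57 -2.09]
[[0.0, 1.0, -0.001], [-0.0, -0.001, -1.0], [-1.0, 0.0, 0.0]] [ 0.47  0.58 -0.16  1.39  0.1   1.17 -1.28]
```

Still 1–2 mm high with no side force; lower a touch, open, and retreat.

Request:
{"fn": "step_arm", "kwargs": {"rows": [[1, 0.0015, 0, 0, 0, 0, 0], [1, 0.0025, 0, 0, 0, 0, 0], [1, 0.0025, 0, 0, 0, 0, 0], [0.2, 0.0025, 0, 0, 0, 0, 0], [-0.4, 0.0025, 0, 0, 0, 0, 0], [-0.6, 0.0025, 0, 0, 0, 0, 0], [-0.6, 0.0025, 0, 0, 0, 0, 0], [-0.6, 0.0025, 0, 0, 0, 0, 0], [-0.6, -0.01, 0, 0, 0, 0, 0], [-0.6, -0.04, 0, 0, 0, 0, 0], [-0.6, -0.075, 0, 0, 0, 0, 0], [-0.6, -0.1, 0, 0, 0, 0, 0]]}}

```text
clock: 30.18
position: [0.6298, -0.3007, 0.2833]
ee_rot: [1.21, 1.207, -1.209]
force: [-0.1, -0.5, 0.8]
width: 0.795
```

Request:
{"fn": "step_arm", "kwargs": {"rows": [[-0.6, -0.02, 0, 0, 0, 0, 0], [-0.6, -0.04, 0, -0.02, 0, 0, 0], [-0.6, -0.05, 0, -0.06, 0, 0, 0], [-0.6, -0.05, 0, -0.1, 0, 0, 0], [-0.6, -0.05, 0, -0.15, 0, 0, 0], [-0.6, -0.05, 0, -0.2, 0, 0, 0], [-0.6, -0.05, 0, -0.25, 0, 0, 0], [-0.6, -0.05, 0, -0.3, 0, 0, 0], [-0.6, -0.05, 0, -0.35, 0, 0, 0], [-0.6, -0.05, 0, -0.39, 0, 0, 0], [-0.6, -0.05, 0, -0.4, 0, 0, 0], [-0.6, -0.05, 0, -0.4, 0, 0, 0]]}}

```text
clock: 31.18
position: [0.6293, 0.0238, 0.3212]
ee_rot: [1.207, 1.213, -1.204]
force: [-0.4, -0.4, -0.4]
width: 0.8
```

```bash
python3 st.py; python3 shot.py 11
python3 - <<'E'
from h import *
i=load("scene11.npz");cv2.imwrite("pics/c11.png",cv2.resize(i["pixels"][140:380,40:320,::-1],(700,600)))
for n in("top","scene"):
    i=load(n+"11.npz");c=cloud(i);m=blue(i)
    k,l,st,ce=cv2.connectedComponentsWithStats(m)
    for j in range(1,k):
        P=c[l==j]
        if st[j,4]>25 and P[:,1].mean()<-.1:
            z=np.percentile(P[:,2],90);t=(l==j)&(c[...,2]>z-.005)
            q=c[t];print(n,ce[j].round(),z.round(4),np.median(q[:,2]).round(4),((q.min(0)+q.max(0))/2).round(4))
    m=(c[...,2]>.12)&(c[...,1]>.35)&(c[...,1]<.47)&(c[...,0]>.6)&(c[...,0]<.75)&(c[...,2]<.23)
    P=c[m]; print(n,"bottle",len(P),np.median(P,axis=0).round(3) if len(P) else "")
E
```

```text
t 31.1833 pos [0.6293 0.0238 0.3212] w 0.8 F [-0.44 -0.37 -0.36]
[[0.001, 1.0, 0.005], [0.002, 0.005, -1.0], [-1.0, 0.001, -0.002]] [ 0.05  0.4  -0.25  1.4   0.1   1.35 -1.77]
top [448. 172.] 0.2285 0.2268 [ 0.5762 -0.1309  0.6347]
top [456. 238.] 0.1986 0.1969 [ 0.4979 -0.1415  0.6197]
top bottle 778 [0.666 0.402 0.147]
scene [153. 220.] 0.1741 0.1734 [ 0.716  -0.3906  0.3711]
scene [219. 241.] 0.1572 0.1565 [ 0.6028 -0.1731  0.1554]
scene [102. 254.] 0.1967 0.1956 [ 0.7272 -0.451   0.3824]
scene [174. 257.] 0.2272 0.2265 [ 0.7888 -0.4365  0.3977]
scene bottle 487 [0.676 0.401 0.147]
```

View pics/c11.png

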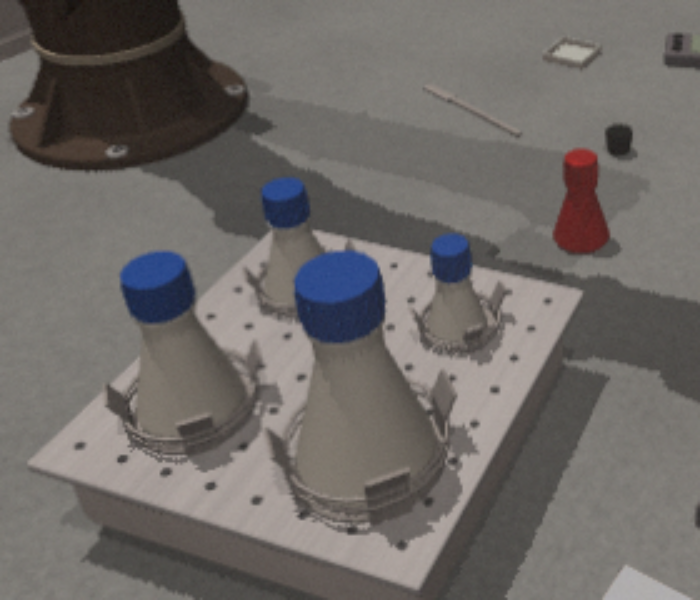

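View pics/top11.png

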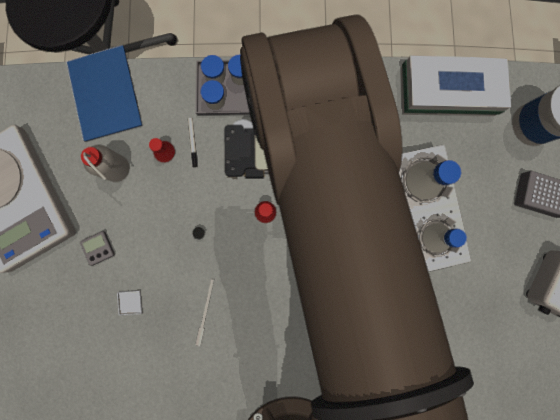

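```bash
python3 -c "
from cell import arm; print(arm.sign_off())"
```

```text
the job is handed in; nothing more can be done
None
```

I put all four flasks into the clamps made for their sizes, smallest first, and handed the job in at about 31 s of robot time; hand-in returned no verdict.

| Flask | Cap top measured (scene camera) | Cap top if fully seated |
|---|---|---|
| 25 | 156.5 mm | 156 mm |
| 50 | 173.4 mm | 173 mm |
| 125 | 195.6 mm | 196 mm |
| 250 | 226.5 mm | 226 mm |

- **Seating:** these heights agree within 1 mm, so all four are fully down on their base plates. I confirmed by measurement that the 25 and 50 flasks are upright; the 125 and 250 look upright in the last picture.
- **Wash bottle and red look-alikes:** the wash bottle measured within 1 mm of its first position, and the red look-alikes were not touched. The gripper ended open and well clear.
- **Disagreement between checks:** the two cameras disagreed by about 5 mm in x. I corrected for this by using the scene camera's view of the gripper fingers against the known tool position. Flask-position fits in the scene view were also off by 2–4 mm and I only partly followed them.
- **Side contact:** the 50 flask showed 5 N sideways and 10 N vertically at touchdown. I shifted it back about 2 mm before letting go, and its height and tilt afterwards were right. The other three placements showed no side load before release.

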